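# Unload the finished syringe from the syringe pump

## Task

The infusion is finished: unload the syringe pump. Pull the knob of the spring-loaded barrel clamp up, twist it clockwise and let it settle in its rest notch so that the clamp stays up, then lift the empty syringe out of the pump's cradle and set it down (do not drop it) in the empty place of the syringe rack, centred on both rails, with its nozzle pointing the same way as the other two. Leave the clamp parked up, keep the syringe off the bench, and do not disturb the other syringes or anything else standing around.

Things in the scene. Friction and masses are not known exactly. Their poses are not given: they have to be found in the camera images.
- pump: Syringe pump, fixed: white box 330 (its y, -125 to 205) x 181 (x, -115 to 66) x 60 mm high, keypad on the -x slope. Origin on the bench under syringe_mid, z up. The syringe lies along y, axis 98 high, nozzle to -y, in two 90-degree V saddles (tops 92 high) at y -79 to -51 and 40 to 58; between them the barrel is free, 38 above the box's top. Behind: slotted plate y 70 to 78 (top 110), pusher and end plate y > 90 (top 134).
- knob_grip (a point): Middle of the clamp's knob: an upright black bar 14 wide, 44 long, 24 mm high, on a vertical shaft at x -44, y -65 of the pump, beside the nozzle end of the barrel. 155 above the bench while shut; rises and turns with the clamp (knob top 183 high when parked). Its y runs along the bar, its x across it, along the clamp's arm; z up. Arm: steel bar, diameter 8, 56 long, 36 below this point, over the barrel.
- clamp_lift (a joint): How far the clamp is pulled up, m: 0 = arm pressed on the barrel, 0.030 = top stop. A spring pulls it down with about 4.5 N at 0 and 9 N at the top. The arm clears the lips of the rest notch from 0.023 up and, lowered into the notch, stays at 0.016.
- clamp_turn (a joint): Turn of the clamp about its shaft, rad, positive clockwise from above: 0 = arm across the barrel, end stop 1.50. The rest notch is at 1.40 (80 degrees; arm pointing past the nozzle end, over a post with a V notch in its top, which catches it within about 0.1). Turns easily, but only a lifted arm gets over the post.
- syringe_mid (a point): The empty syringe: translucent round barrel, diameter 34 mm, dark rings, plunger pushed home, about 0.11 kg. Point on its axis, midway between the saddles and near its balance point. Its y runs along the axis from nozzle to plunger: barrel y -80 to 66, nozzle tip -102, round flange (diameter 46) 62 to 66, thumb disc (diameter 32) 82 to 87. x and z turn as it rolls.
- syringe_tip (a point): Tip of the nozzle of that syringe.
- rack: Syringe rack, fixed: a slate-grey drip tray 276 (x) x 220 (y) x 14 mm, floor 5 high, with two notched rails (14 thick, tops 34 high) along its x at y -45 and 45, with V notches at x -84, 0 and 84. Origin in the middle of its underside, z up. Syringes lie along y, nozzle to -y, axis 40 above the bench. Two of the three places are taken.
- free_place (a point): Where the point syringe_mid comes to lie in the empty place of the rack: midway between the rails, 40 mm above the bench. Axes as the rack's: y along the syringe from nozzle to plunger, z up.
- spare_a_mid (a point): A syringe of the same kind and size lying in the rack, to be left alone; point and axes as for syringe_mid.
- spare_b_mid (a point): Another such syringe in the rack, to be left alone.
- timer: Bystander, a small white lab timer (52 x 62 x 18 mm) lying flat; origin in the middle of its underside. To be left alone.
- specimen_cup: Bystander, a lidded specimen cup (diameter 53, height 67 mm); origin in the middle of its underside. To be left alone.
- reagent_bottle: Bystander, an amber bottle with a white cap (diameter 72, height 145 mm); origin in the middle of its underside. To be left alone.
- tip_box: Bystander, a dark box with a pale lid (85 x 125 x 73 mm); origin in the middle of its underside. To be left alone.
Mind the look-alikes: they are no part of the job. What is shaped like the part that bears syringe_mid but green is not meant.

How it is judged:
On the way, in this order (a step that is already met when the one before it is completed fails the run):
1. the clamp is up and turned, settled in its rest notch (value of joint clamp_lift between 0.0125 and 0.0195 m and value of joint clamp_turn above 1.28 rad), for 0.2 s.
2. the syringe is held by the fingers 40 mm above the pump's cradle, the clamp parked (all of step 1 and contact force between the fingers and syringe above 0.5 N and z of syringe_mid in the frame of pump above 0.138 m), for 0.1 s.
3. the syringe is set down in the empty place while the fingers still hold it (x of syringe_mid in the frame of free_place between -0.006 and 0.006 m and y of syringe_mid in the frame of free_place between -0.015 and 0.015 m and z of syringe_mid in the frame of free_place between -0.005 and 0.005 m and angle between the y axis of syringe_mid and the y axis of free_place, either way round below 0.06 rad and y of syringe_tip in the frame of free_place below -0.06 m and contact force between the fingers and syringe above 0.5 N), for 0.1 s.
At the end, for the whole second after the job is handed in: The syringe lies still in the empty place of the rack: syringe_mid within 6 mm across, 15 mm lengthwise and 5 mm in height of free_place, its axis within 0.06 rad of the rack's y, nozzle to the rack's -y; the clamp stands parked in its notch (lift 12.5 to 19.5 mm, turn above 1.28 rad) (all of step 1 and x of syringe_mid in the frame of free_place between -0.006 and 0.006 m and y of syringe_mid in the frame of free_place between -0.015 and 0.015 m and z of syringe_mid in the frame of free_place between -0.005 and 0.005 m and angle between the y axis of syringe_mid and the y axis of free_place, either way round below 0.06 rad and y of syringe_tip in the frame of free_place below -0.06 m and linear speed of syringe below 0.02 m/s and angular speed of syringe below 0.3 rad/s); the robot touches nothing.
It fails at once if the syringe is dropped or laid on the bench or on the tray's floor (height (world z) of syringe_mid below 0.031 m).
It fails at once if another syringe in the rack is moved by more than 10 mm (distance of any of spare_a_mid, spare_b_mid from where it was at the start of the episode above 0.01 m).
It fails at once if a bystander is moved by more than 15 mm or tipped over (distance of any of timer, specimen_cup, reagent_bottle, tip_box from where it was at the start of the episode above 0.015 m or angle between any of timer, specimen_cup, reagent_bottle, tip_box's own z axis and vertical above 0.3 rad).
It also fails if it takes over 67 s, if anything falls off the work surface, if the arm or the gripper's body presses on something with over 40 N, if the wrist force passes 120 N, or if a joint passes its speed limit or range.

## Robot

A 6-joint arm with a two-finger parallel gripper is mounted at the origin on the work surface. World frame = base frame: x ahead of the robot, y to its left, z up, the work surface at z = 0. Lengths are in m, angles in rad, forces in N, time in s.
With the tool pointing down it reaches from about 0.375 to 0.9 m from the base axis. Payload 3.1 kg.
Tool frame: the origin (TCP) lies at the very end of the fingers, on their centre line; the grasp point (between the pads) lies 19 mm behind it; z points along the fingers, y is the line along which they close (so a half turn about z gives the same grasp; the last joint's range is limited). The gripper opens to 87 mm and grips with 3 to 60 N. Pads are 19 mm wide; open, the fingers measure 117 mm over their backs; the gripper's body (75 mm by 190 mm) begins 51 mm behind the grasp point.
Start: joints at [1.016, 0.527, 1.433, -0, 1.181, -0.178], TCP at [0.229, 0.581, 0.191] pointing down, gripper open.
Joint ranges: [-3.08, 3.08], [-0.75, 2.2], [0.22, 2.44], [-1.43, 4.57], [0, 2.65], [-2.85, 2.85]. Speed limits (rad/s): [2.79, 2.79, 3.14, 3.14, 3.14, 3.14].

## Interface

Orientations are given as a unit quaternion [w, x, y, z].
In Python, from plant import bot gives the robot as it stands.
- The arm moves only by the shell command python3 -m handwheel 'ROWS'. ROWS is text: rows parted by semicolons, each of 7 numbers parted by spaces: the shift along the tool's x, y, z normalised to -1 to 1, where 1 is 0.3 m, then the turn, a rotation vector about the tool's x, y, z normalised to -1 to 1, where 1 is 45 degrees, then the opening, from 0 (shut) to 1 (fully open). A call has 1 to 20 rows; each row shifts and turns the commanded pose from where the row before left it, along the tool's axes as they then stand; what a row does not reach is not made up. A row lasts 1/8 s, in which the tool goes at most 62.5 mm and 10.7 degrees, less where a joint would pass 70% of its speed; a pose out of reach is approached as far as the arm can. A call with a number of a shift or a turn outside -1 to 1 is refused whole. A call with a gripper value outside its range is refused whole. The fingers move at their own pace and stop on an object; the grip force is fixed at half the most. Time passes only in rows, so rows that do not move let the fingers close. It gives the time, the measured TCP pose, the force, the opening and the grip force at its end, in the units of the state.
- bot.sense(): the state, without advancing time (a new reading comes with each control period).
- bot.capture(name): name is "scene" or "top" or "wrist"; returns the picture (420x560x3 uint8, red, green, blue); there is no depth.
- bot.camera_model(name): a dict with "vfov" (degrees; the focal length in pixels is half the picture's height over the tangent of half this angle, whatever the lens; pixels are square), "cx", "cy" (the principal point, pixels), "rvec" (rotation vector, rad) and "tvec" (3), from world to camera coordinates, as OpenCV has them; the wrist camera has in their place "tool_from_camera" (4x4, takes a point from camera to tool coordinates, whose origin is the TCP and whose axes are the flange's). Camera axes: x right, y down, z forward; pixel columns grow to the right and rows downward; lengths in m; the calibration is good to about 2 mm. A picture is of the moment at which its call begins: read the wrist's pose just before it. camera_model takes no time and is no camera call.
- bot.close_job(): hands the job in; it is judged then, once.
The state is a dict: "time": time; "qpos": joint angles; "joint_vel": joint speeds; "effort": joint torques, N m; "tcp_pos": TCP position; "tool_rot": TCP orientation; "contact_force": force on the tool from outside, world axes, zero at the start; "torque": the same for the moment, N m; "finger_gap": finger opening in m; "gripper_force": force on a finger pad.
Only numpy, scipy, OpenCV 4.12 (cv2) and the standard library are available. Lean on these libraries where they do the work, as an engineer would, in place of code of your own. Each camera call takes 0.05 s, during which the arm holds its last target. There are 200 camera calls.

## Working session

There is one attempt and no reset: what is moved stays moved. The work goes in short steps, Python scripts to look and compute and a shell command to move; the robot and the scene stay as the last step left them, time stands still between calls to the robot, and variables do not carry over. Pictures are saved under pics/ and viewed, at most 10 in all, crops included, and the job is handed in when it is done.

```bash
ls; mkdir -p pics
cat > h.py <<'E'
import numpy as np, cv2
from plant import bot
from scipy.spatial.transform import Rotation as R
def cam(name):
    m=bot.camera_model(name); f=210/np.tan(np.radians(m['vfov'])/2)
    K=np.array([[f,0,m['cx']],[0,f,m['cy']],[0,0,1.]])
    if 'rvec' in m:
        Rw=cv2.Rodrigues(np.array(m['rvec'],float))[0]; t=np.array(m['tvec'],float)
    else:
        s=bot.sense(); q=s['tool_rot']; T=np.eye(4); T[:3,:3]=R.from_quat([q[1],q[2],q[3],q[0]]).as_matrix(); T[:3,3]=s['tcp_pos']
        C=np.linalg.inv(T@np.array(m['tool_from_camera'])); Rw=C[:3,:3]; t=C[:3,3]
    return K,Rw,t,m
def onplane(c,uv,z):
    K,Rw,t=c[:3]; o=-Rw.T@t; d=Rw.T@np.linalg.inv(K)@np.array([uv[0],uv[1],1.])
    return o+d*(z-o[2])/d[2]
def proj(c,p):
    K,Rw,t=c[:3]; x=K@(Rw@np.array(p)+t); return x[:2]/x[2]
E
python3 - <<'E'
from h import *
a=bot.capture('top'); b=bot.capture('scene')
cv2.imwrite('pics/top.png',a[:,:,::-1]); cv2.imwrite('pics/scene.png',b[:,:,::-1])
for n in ('top','scene','wrist'): print(n,bot.camera_model(n))
print(bot.sense())
E
```

```text
pics
top {'vfov': 43.059146349114975, 'cx': 277.12136326737715, 'cy': 207.3503147512019, 'rvec': array([ 2.09573302, -2.16000133,  0.1773904 ]), 'tvec': array([0.13072976, 0.47980055, 1.25045022])}
scene {'vfov': 50.72666943966174, 'cx': 283.3669411066803, 'cy': 208.55145395959255, 'rvec': array([ 2.05283882,  0.87368719, -0.46428203]), 'tvec': array([-0.43366934, -0.07271867,  1.3973659 ])}
wrist {'vfov': 60.97072745104955, 'cx': 278.6721670904957, 'cy': 212.38364956772875, 'tool_from_camera': array([[ 1.04892441e-03, -9.68982695e-01, -2.47126357e-01,
         6.68188560e-02],
       [ 9.99999444e-01,  1.04418178e-03,  1.50246027e-04,
         1.60705570e-04],
       [ 1.12459040e-04, -2.47126377e-01,  9.68983251e-01,
        -1.94489590e-01],
       [ 0.00000000e+00,  0.00000000e+00,  0.00000000e+00,
         1.00000000e+00]])}
{'time': 0.1, 'qpos': array([ 1.01654998e+00,  5.28344479e-01,  1.43377518e+00, -3.13009009e-05,
        1.18134067e+00, -1.78486814e-01]), 'joint_vel': array([ 0.00100168, -0.00034192, -0.0028108 , -0.0008348 ,  0.00119438,
        0.0011226 ]), 'effort': array([-5.21892543e-04, -4.40985382e+01, -1.77151698e+01,  6.33765967e-02,
        5.34218398e-02, -7.93031654e-05]), 'tcp_pos': array([0.22896121, 0.58079767, 0.18978684]), 'tool_rot': array([-3.21012081e-04,  1.86770462e-01,  9.82403136e-01, -8.77048263e-04]), 'contact_force': array([-0.55722714, -0.21084364,  0.62751852]), 'torque': array([-0.00181671, -0.03691175, -0.08248969]), 'gripper_force': 0.0, 'finger_gap': 0.08712209688318358}
```

View pics/top.png

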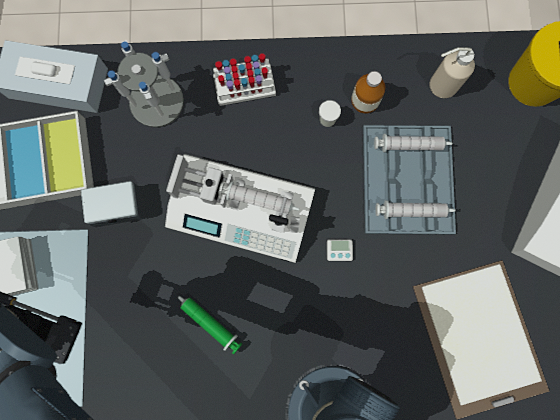

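View pics/scene.png

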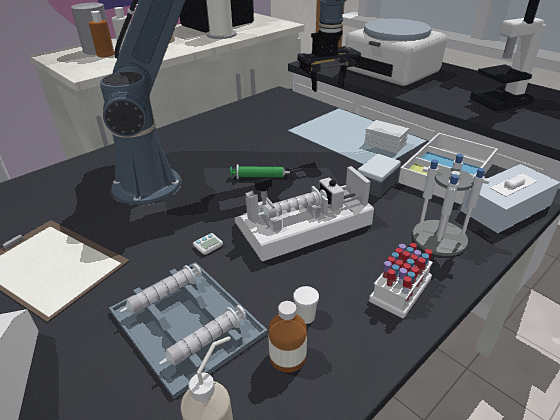

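The top view shows the pump at (165–315,155–262), nozzle end at its right by the black knob near (280,220), and the rack at (363–457,125–234) with its middle place free (nozzles to the right). The green syringe at (210,325) is the look-alike. The syringe meant is the white translucent one in the pump, because it lies in the cradle under the clamp. An enlarged crop will confirm this.

Run:
```python
from h import *
a=cv2.imread('pics/top.png')
p=cv2.resize(a[145:270,155:325],None,fx=4.4,fy=4.4,interpolation=cv2.INTER_CUBIC)
cv2.imwrite('pics/pumpcrop.png',p)
c=cam('top')
for uv in [(50,330),(345,400)]: print(onplane(c,uv,0.1))
# rack tray mask
hsv=cv2.cvtColor(a,cv2.COLOR_BGR2HSV); print(hsv[178,410],hsv[130,370])
m=cv2.inRange(hsv,(90,40,60),(115,160,170)); m[:, :350]=0; m[:,470:]=0; m[:110]=0;m[250:]=0
m=cv2.morphologyEx(m,cv2.MORPH_CLOSE,np.ones((5,5)))
cs=max(cv2.findContours(m,0,2)[0],key=cv2.contourArea); r=cv2.minAreaRect(cs); print(r)
bx=cv2.boxPoints(r); w=np.array([onplane(c,q,0.014) for q in bx]); print(w.round(4), w.mean(0), np.linalg.norm(np.diff(w,axis=0),axis=1))
# pump white box
m=cv2.inRange(hsv,(0,0,170),(180,40,255)); m[:, :155]=0; m[:,325:]=0; m[:145]=0;m[270:]=0
m=cv2.morphologyEx(m,cv2.MORPH_CLOSE,np.ones((5,5)))
cs=max(cv2.findContours(m,0,2)[0],key=cv2.contourArea); h=cv2.convexHull(cs); r=cv2.minAreaRect(h); print(r, cv2.approxPolyDP(h,4,True)[:,0])
```

```text
[0.21080161 0.63195016 0.1       ]
[ 0.04312728 -0.01928709  0.1       ]
[ 97  41 138] [ 98  37 138]
((409.2545166015625, 176.87655639648438), (100.5228271484375, 113.28095245361328), 0.6902771592140198)
[[ 0.4185 -0.0813  0.014 ]
 [ 0.709  -0.101   0.014 ]
 [ 0.6975 -0.3562  0.014 ]
 [ 0.408  -0.3272  0.014 ]] [ 0.55825396 -0.21641595  0.014     ] [0.29115652 0.25549343 0.29089997]
((235.85687255859375, 207.16183471679688), (142.9383544921875, 75.75281524658203), 14.931418418884277) [[178 155]
 [313 189]
 [295 260]
 [165 226]
 [167 188]]
```

View pics/pumpcrop.png

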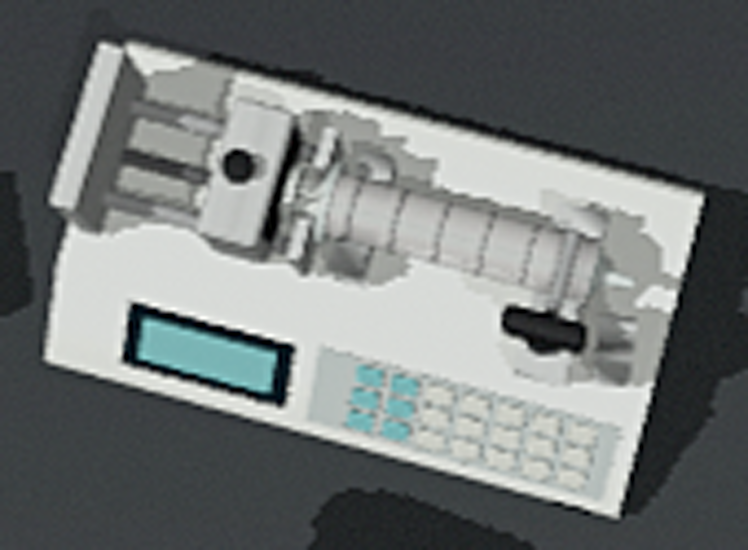

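The crop confirms the white ringed syringe in the cradle. The black knob is at about crop (543,328), which is (278,219) in the full picture. The back edge of the box runs from crop (125,40) to (705,193).

```bash
cat >> h.py <<'E'
def frame(o,yaw):  # yaw of local y measured so local x=(cos,sin)
    c,s=np.cos(yaw),np.sin(yaw)
    return np.array([[c,-s,0,o[0]],[s,c,0,o[1]],[0,0,1,0],[0,0,0,1.]])
def pt(T,x,y,z): return (T@np.array([x,y,z,1.]))[:3]
def rows(target,yaw_y):
    """tool-frame shift and turn needed to bring TCP to target (world), tool z down, tool y axis at world angle yaw_y"""
    s=bot.sense(); q=s['tool_rot']; Rt=R.from_quat([q[1],q[2],q[3],q[0]])
    y=np.array([np.cos(yaw_y),np.sin(yaw_y),0]); z=np.array([0,0,-1.]); G=np.c_[np.cross(y,z),y,z]
    d=np.array(target)-s['tcp_pos']
    print('world d',d.round(4),'tool d/0.3',(Rt.inv().apply(d)/0.3).round(4),'in target frame/0.3',(G.T@d/0.3).round(4))
    print('turn/45deg',((Rt.inv()*R.from_matrix(G)).as_rotvec()/np.radians(45)).round(4))
E
python3 - <<'E'
from h import *
c=cam('top')
P=lambda u,v,z:onplane(c,(155+u/4.4,145+v/4.4),z)
A=P(125,40,.06);B=P(705,193,.06); d=(A-B)[:2]; print('edge len',np.linalg.norm(d)); 
yaw=np.arctan2(d[1],d[0])-np.pi/2; T=frame((0,0),yaw)
o1=B-pt(T,.066,-.125,0); k=P(543,326,.167); o2=k-pt(T,-.044,-.065,0); n=P(630,285,.098); o3=n-pt(T,0,-.102,0)
print(np.degrees(yaw),o1,o2,o3,'knob',k)
hsv=cv2.cvtColor(cv2.imread('pics/top.png'),cv2.COLOR_BGR2HSV)
m=cv2.inRange(hsv,(80,15,85),(120,255,255)); m[:, :350]=0; m[:,475:]=0; m[:110]=0;m[250:]=0
cs=max(cv2.findContours(cv2.morphologyEx(m,cv2.MORPH_CLOSE,np.ones((7,7))),0,2)[0],key=cv2.contourArea)
ap=cv2.approxPolyDP(cv2.convexHull(cs),4,True)[:,0]; print(ap); w=np.array([onplane(c,q,.014) for q in ap]); print(w.round(4))
print('free~',onplane(c,(409,178),.014))
bl=cv2.inRange(hsv,(0,0,0),(180,255,45))[210:232,262:292]; print(*[''.join('#' if v else '.' for v in r) for r in bl],sep='\n')
E
```

```text
edge len 0.3321486282475119
-16.922398462141423 [0.49596223 0.16189298 0.06      ] [0.4966583 0.1630207 0.167    ] [0.49624824 0.1648925  0.098     ] knob [0.43564356 0.11364256 0.167     ]
[[450 126]
 [455 233]
 [365 232]
 [363 126]]
[[ 0.6847 -0.3292  0.014 ]
 [ 0.4111 -0.3181  0.014 ]
 [ 0.4203 -0.0978  0.014 ]
 [ 0.6918 -0.1084  0.014 ]]
free~ [ 0.55268263 -0.2154822   0.014     ]
..............................
..............................
..............................
..............................
..............................
........#####.................
........###########...........
........#.##########..........
.......##...#############.....
........###...#..#########....
.........######.....######....
............#######....###....
.............#########..##....
.............#############....
...............####....##.....
..............................
..............................
..............................
..............................
..............................
..............................
..............................
```

Run:
```python
from h import *
rows([.4357,.1136,.27],np.radians(-16.9))
```

```text
world d [ 0.2067 -0.4672  0.0802] tool d/0.3 [-1.2125 -1.1963 -0.2655] in target frame/0.3 [-1.2897  1.1121 -0.2674]
turn/45deg [-2.2000e-03  1.4000e-03  1.8971e+00]
```

```bash
python3 -m handwheel '0 0 -0.14 0 0 0 1; 0 0 -0.126 0 0 0 1; -0.135 -0.133 0 0 0 0 1; -0.135 -0.133 0 0 0 0 1; -0.135 -0.133 0 0 0 0 1; -0.135 -0.133 0 0 0 0 1; -0.135 -0.133 0 0 0 0 1; -0.135 -0.133 0 0 0 0 1; -0.135 -0.133 0 0 0 0 1; -0.135 -0.133 0 0 0 0 1; -0.135 -0.133 0 0 0 0 1; 0 0 0 0 0 0.211 1; 0 0 0 0 0 0.211 1; 0 0 0 0 0 0.211 1; 0 0 0 0 0 0.211 1; 0 0 0 0 0 0.211 1; 0 0 0 0 0 0.211 1; 0 0 0 0 0 0.211 1; 0 0 0 0 0 0.211 1; 0 0 0 0 0 0.209 0.6'
python3 - <<'E'
from h import *
a=bot.capture('wrist'); c=cam('wrist'); cv2.imwrite('pics/w1.png',a[:,:,::-1]); np.savez('w1.npz',K=c[0],R=c[1],t=c[2])
T=frame((.4963,.163),np.radians(-16.9))
for n,p in dict(knobtop=(-.044,-.065,.167),k1=(-.044,-.087,.167),k2=(-.044,-.043,.167),tip=(0,-.102,.098),mid=(0,0,.098)).items(): print(n,proj(c,pt(T,*p)).round(1))
rows([.4357,.1136,.141],np.radians(-16.9)); print(bot.sense()['qpos'].round(3),bot.sense()['tcp_pos'])
E
```

```text
time: 2.6
tcp_pos: [0.4361, 0.1136, 0.2701]
tool_rot: [-0.0, 0.805, 0.593, -0.0]
contact_force: [-0.1, -0.3, 0.0]
finger_gap: 0.0826
gripper_force: 0.0
knobtop [277.2 202.9]
k1 [277.4 227.6]
k2 [277.  177.4]
tip [319.  222.1]
mid [321.  123.7]
world d [-0.0005  0.     -0.1291] tool d/0.3 [-4.000e-04 -1.400e-03  4.304e-01] in target frame/0.3 [-0.0005 -0.0017  0.4304]
turn/45deg [-0.001   0.0002 -0.0113]
[0.006 0.189 1.74  0.    1.213 0.31 ] [0.43624096 0.11358823 0.2701233 ]
```

View pics/w1.png

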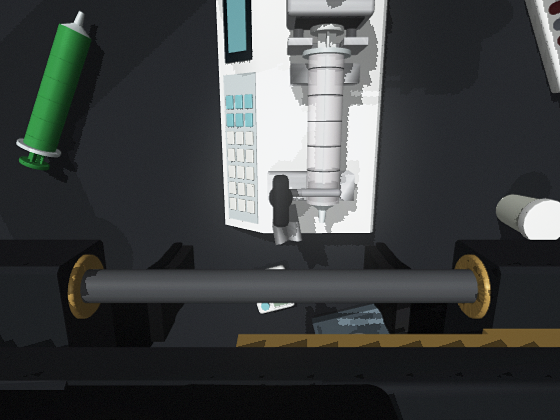

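The wrist view shows the black knob bar at columns 272–290, rows 176–230, about 3 px right of where I predicted it. The barrel lies at about column 324.

Run:
```python
from h import *
a=cv2.imread('pics/w1.png'); g=a.max(2); z=np.load('w1.npz'); c=(z['K'],z['R'],z['t'])
m=((g<75)*255).astype(np.uint8); m[:165]=0; m[238:]=0; m[:,:262]=0; m[:,:262]=0; m[:,300:]=0
for r in range(168,236,4): x=np.where(m[r])[0]; print(r,(x.min(),x.max(),len(x)) if len(x) else '')
y=[np.where(g[:,0]<0)]
T=frame((.4963,.163),np.radians(-16.9))
for r in range(60,180,20): # barrel edges bright
    row=a[r,295:360].astype(int).mean(1); print(r,np.argsort(-abs(np.diff(row)))[:4]+295)
for p in [(0,.05,.098),(0,-.06,.098)]: print(proj(c,pt(T,*p)))
```

```text
168 
172 
176 (np.int64(275), np.int64(286), 12)
180 (np.int64(274), np.int64(287), 14)
184 (np.int64(273), np.int64(288), 16)
188 (np.int64(273), np.int64(288), 16)
192 (np.int64(271), np.int64(291), 21)
196 (np.int64(270), np.int64(292), 23)
200 (np.int64(270), np.int64(291), 22)
204 (np.int64(272), np.int64(290), 19)
208 (np.int64(274), np.int64(288), 15)
212 (np.int64(274), np.int64(288), 15)
216 (np.int64(274), np.int64(288), 15)
220 (np.int64(274), np.int64(288), 15)
224 (np.int64(274), np.int64(287), 14)
228 
232 
60 [308 309 342 341]
80 [344 342 308 341]
100 [297 301 307 341]
120 [348 341 325 307]
140 [347 306 339 338]
160 [346 306 338 314]
[322.1433229   70.18774049]
[319.78201052 183.21335847]
```

```bash
python3 -m handwheel '0 0.008 0.1 0 0 -0.011 0.5; 0 0 0.14 0 0 0 0.5; 0 0 0.14 0 0 0 0.5; 0 0 0.056 0 0 0 0.5; 0 0 0 0 0 0 0.5' && python3 -m handwheel '0 0 0 0 0 0 0.3; 0 0 0 0 0 0 0.25; 0 0 0 0 0 0 0.18; 0 0 0 0 0 0 0.1; 0 0 0 0 0 0 0; 0 0 0 0 0 0 0; 0 0 0 0 0 0 0'; python3 -c "
from h import *
print(bot.sense())"
```

```text
time: 3.28
tcp_pos: [0.4375, 0.1128, 0.1383]
tool_rot: [-0.001, 0.8, 0.6, -0.002]
contact_force: [0.0, 0.2, 0.2]
finger_gap: 0.0441
gripper_force: 0.0
time: 4.15
tcp_pos: [0.4389, 0.1129, 0.1396]
tool_rot: [-0.0, 0.801, 0.599, -0.0]
contact_force: [0.1, -0.1, -0.1]
finger_gap: 0.0006
gripper_force: 0.0
{'time': 4.15, 'qpos': array([ 4.22642745e-03,  3.80906806e-01,  1.90539756e+00, -3.99990422e-06,
        8.55354802e-01,  2.90488339e-01]), 'joint_vel': array([-0.00065921,  0.00090417,  0.00139122,  0.00050615, -0.00102167,
       -0.00195247]), 'effort': array([ 2.79885913e-03, -3.17208982e+01, -1.22708488e+01,  6.32121228e-02,
        1.42321520e-02, -1.23024920e-04]), 'tcp_pos': array([0.43889063, 0.11285492, 0.13962111]), 'tool_rot': array([-1.85954628e-05,  8.00738945e-01,  5.99013473e-01, -2.76124382e-05]), 'contact_force': array([ 0.05978191, -0.14468981, -0.06966928]), 'torque': array([-0.0868277 ,  0.07990454,  0.01706004]), 'gripper_force': 0.0, 'finger_gap': 0.0006042231196377564}
```

Run:
```python
from h import *
a=bot.capture('wrist'); c=cam('wrist'); b=bot.capture('scene')
cv2.imwrite('pics/w2.png',np.hstack([a[:,:,::-1][::1,80:480],cv2.resize(b[170:260,220:310,::-1],(400,420))]))
```

```text
(no output)
```

View pics/w2.png

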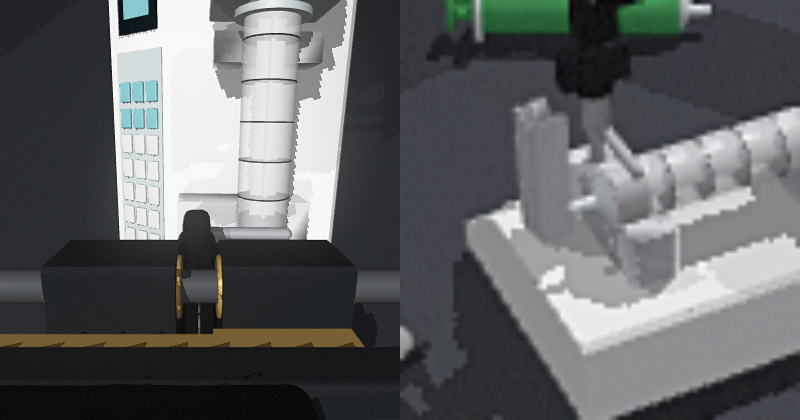

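Run:
```python
from h import *
c=cam('wrist'); s=cam('scene'); T=frame((.4963,.163),np.radians(-16.9))
tcp=bot.sense()['tcp_pos']; g=tcp+[0,0,.019]
for n,p in dict(kt=(-.044,-.065,.167),k1=(-.044,-.087,.167),k2=(-.044,-.043,.167),kb=(-.044,-.065,.143)).items():
    print(n,proj(c,pt(T,*p)).round(1),proj(s,pt(T,*p)).round(1))
print('tcp',proj(c,tcp),proj(s,tcp),'g',proj(c,g),proj(s,g))
w=cv2.imread('pics/w2.png'); print(onplane(c,(275,212),.167), pt(T,-.044,-.043,.167))
a=bot.capture('scene'); cv2.imwrite('pics/s3.png',cv2.resize(a[100:250,200:400,::-1],None,fx=4,fy=4,interpolation=cv2.INTER_CUBIC))
```

```text
kt [270.5 260.6] [262.  178.8]
k1 [270.3 300.5] [253.9 181. ]
k2 [270.7 218.2] [269.9 176.7]
kb [271.4 244.6] [262.3 186.9]
tcp [277.95189472 242.15921727] [263.10424937 188.73111867] g [277.89602382 254.06020529] [262.8133283  182.34982161]
[0.44459252 0.13704774 0.167     ] [0.44170001 0.13464791 0.167     ]
```

View pics/s3.png

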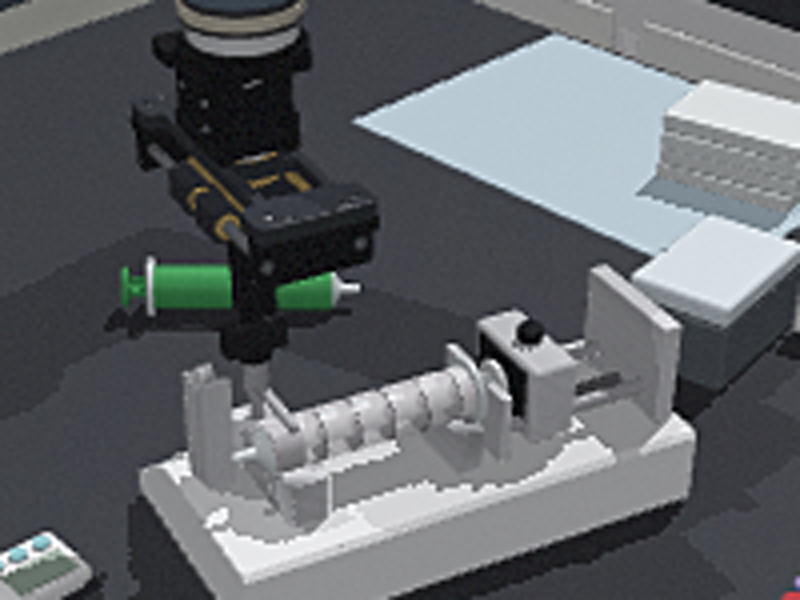

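```bash
python3 -m handwheel '0 0 -0.02 0 0 0 0; 0 0 0 0 0 0 0; 0 0 0 0 0 0 0';  python3 - <<'E'
from h import *
b=bot.capture('wrist'); b2=b[180:345,190:370,::-1]
a=bot.capture('scene')[145:215,225:305,::-1]
f=lambda i,s:cv2.resize(np.clip(i.astype(float)*3,0,255).astype(np.uint8),s,interpolation=cv2.INTER_CUBIC)
cv2.imwrite('pics/s4.png',np.hstack([f(b2,(400,367)),f(a,(400,367))]))
E
```

```text
time: 4.68
tcp_pos: [0.439, 0.1129, 0.1458]
tool_rot: [0.0, 0.801, 0.599, 0.0]
contact_force: [-0.2, -0.8, 0.2]
finger_gap: 0.0005
gripper_force: 0.0
```

View pics/s4.png

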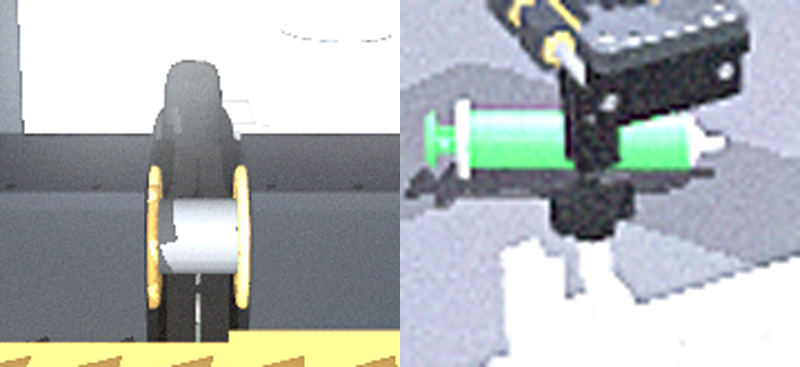

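```bash
python3 -c "
from h import *
cv2.imwrite('pics/sa.png',bot.capture('scene')[:,:,::-1]);cv2.imwrite('pics/wa.png',bot.capture('wrist')[:,:,::-1])"
python3 -m handwheel '0 0 0 0 0 0 0.5; 0 0 0 0 0 0 0.5; 0 0 0 0 0 0 0.5; 0 0 0 0 0 0 0.5'
python3 - <<'E'
from h import *
a=cv2.imread('pics/sa.png').astype(int); b=bot.capture('scene')[:,:,::-1]; cv2.imwrite('pics/sb.png',b)
d=abs(a-b.astype(int)).max(2)>25; d=d[150:215,235:300]
for i,r in enumerate(d): print(150+i,''.join('#' if v else '.' for v in r))
wa=cv2.imread('pics/wa.png').astype(int); w=bot.capture('wrist')[:,:,::-1]; cv2.imwrite('pics/wb.png',w)
s=cam('scene'); tcp=bot.sense()['tcp_pos']; q=bot.sense()['tool_rot']; Rt=R.from_quat([q[1],q[2],q[3],q[0]])
for dy in (-.037,-.022,.022,.037): print(dy,[proj(s,tcp+Rt.apply([dx,dy,0])).round(1) for dx in (-.0095,.0095)])
E
```

```text
time: 5.38
tcp_pos: [0.4389, 0.1128, 0.1456]
tool_rot: [-0.0, 0.801, 0.599, -0.0]
contact_force: [0.4, -0.3, -0.5]
finger_gap: 0.0327
gripper_force: 0.0
150 ...........#####.........#.......................................
151 ............####.....###.........................................
152 ..............##...######............#...........................
153 ..............##...######........................................
154 ...............##.######.#.......................................
155 ................#.########.......................................
156 ...................######........................................
157 ....................#.#..........................................
158 ......................##.........................................
159 ....................#.###........................................
160 ...................###.##........................................
161 ...................###...........................................
162 ....................##...#.......................................
163 ....................##...........
[... 3116 characters left out ...]
 .................................................................
209 .................................................................
210 .................................................................
211 .................................................................
212 .................................................................
213 .................................................................
214 .................................................................
-0.037 [array([253.6, 180.8]), array([260.3, 178.9])]
-0.022 [array([256. , 183.5]), array([262.8, 181.7])]
0.022 [array([263.3, 191.9]), array([270.2, 190. ])]
0.037 [array([265.9, 194.9]), array([272.9, 192.9])]
```

Run:
```python
from h import *
f=lambda i,s:cv2.resize(np.clip((i.astype(float)/255)**.45*255,0,255).astype(np.uint8),s,interpolation=cv2.INTER_CUBIC)
cv2.imwrite('pics/s5.png',np.hstack([f(cv2.imread('pics/wb.png')[180:345,190:370],(400,367)),f(cv2.imread('pics/sb.png')[155:205,235:290],(400,367))]))
```

```text
(no output)
```

View pics/s5.png

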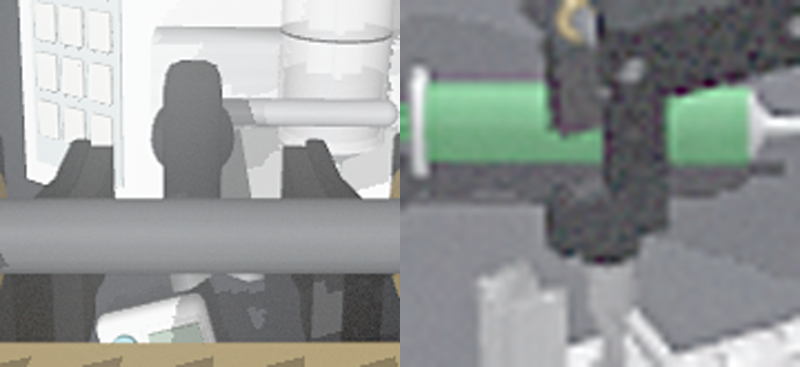

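The picture shows the open fingertips well short of the nominal TCP. They end at about knob-top height, at scene row ~182 instead of ~190, so the fingers closed just above the knob. I'll go 18 mm lower, which is still above the clamp arm, and close again.

```bash
python3 -m handwheel '0 0 0 0 0 0 0.5; 0 0 0.03 0 0 0 0.5; 0 0 0.03 0 0 0 0.5; 0 0 0 0 0 0 0.5' && python3 -m handwheel '0 0 0 0 0 0 0; 0 0 0 0 0 0 0; 0 0 0 0 0 0 0; 0 0 0 0 0 0 0; 0 0 0 0 0 0 0; 0 0 0 0 0 0 0'
```

```text
time: 5.98
tcp_pos: [0.438, 0.1128, 0.1266]
tool_rot: [-0.001, 0.801, 0.599, -0.001]
contact_force: [0.3, 0.1, -0.8]
finger_gap: 0.0437
gripper_force: 0.0
time: 6.72
tcp_pos: [0.4372, 0.1132, 0.1276]
tool_rot: [-0.001, 0.801, 0.599, -0.001]
contact_force: [-4.6, 1.7, 4.6]
finger_gap: 0.0134
gripper_force: 30.0
```

```bash
python3 -m handwheel '0 -0.002 -0.03 0 0 0 0; 0 0 -0.03 0 0 0 0; 0 0 -0.03 0 0 0 0; 0 0 0 0 0 0 0; 0 0 0 0 0 0 0'
```

```text
time: 7.35
tcp_pos: [0.4375, 0.1131, 0.1544]
tool_rot: [-0.001, 0.801, 0.599, -0.001]
contact_force: [-2.3, 2.1, -8.4]
finger_gap: 0.0132
gripper_force: 30.0
```

```bash
python3 -m handwheel '0 0 0 0 0 0.18 0; 0 0 0 0 0 0.18 0; 0 0 0 0 0 0.18 0; 0 0 0 0 0 0.18 0; 0 0 0 0 0 0.18 0; 0 0 0 0 0 0.18 0; 0 0 0 0 0 0.18 0; 0 0 0 0 0 0.18 0; 0 0 0 0 0 0.18 0; 0 0 0 0 0 0.16 0; 0 0 0 0 0 0 0; 0 0 0 0 0 0 0'; python3 -c "
from h import *
print(bot.sense()['torque'],bot.sense()['qpos'])"
```

```text
time: 8.85
tcp_pos: [0.4382, 0.1126, 0.1544]
tool_rot: [0.0, 0.998, -0.056, -0.0]
contact_force: [-2.5, -0.3, -9.8]
finger_gap: 0.0131
gripper_force: 30.0
[-0.12653746  0.53889063  0.03635314] [ 4.28417798e-03  3.54818607e-01  1.89078784e+00 -1.05789907e-03
  8.96521961e-01  1.68712239e+00]
```

```bash
python3 -m handwheel '0 0 0.018 0 0 0 0; 0 0 0.018 0 0 0 0; 0 0 0 0 0 0 0; 0 0 0 0 0 0 0'; python3 -m handwheel '0 0 0 0 0 0 0.2; 0 0 0 0 0 0 0.4; 0 0 0 0 0 0 0.5; 0 0 0 0 0 0 0.5; 0 0 0 0 0 0 0.5; 0 0 0 0 0 0 0.5'
python3 -c "
from h import *
print(bot.sense()['torque'])"
```

```text
time: 9.35
tcp_pos: [0.4383, 0.1128, 0.144]
tool_rot: [0.0, 0.998, -0.057, 0.0]
contact_force: [-2.5, -2.4, -3.5]
finger_gap: 0.0135
gripper_force: 30.0
time: 10.1
tcp_pos: [0.4384, 0.1131, 0.1439]
tool_rot: [-0.0, 0.998, -0.057, 0.0]
contact_force: [-0.2, -0.5, 0.1]
finger_gap: 0.0431
gripper_force: 0.0
[-0.03869089  0.21696762  0.05536908]
```

```bash
python3 -m handwheel '0 0 -0.13 0 0 0 0.5; 0 0 -0.13 0 0 0 0.5; 0 0 -0.13 0 0 0 0.5; 0 0 0 0 0 -0.2 0.6; 0 0 0 0 0 -0.2 0.6; 0 0 0 0 0 -0.2 0.6; 0 0 0 0 0 -0.2 0.6; 0 0 0 0 0 -0.2 0.6; 0 0 0 0 0 -0.2 0.6; 0 0 0 0 0 -0.2 0.6; 0 0 0 0 0 -0.2 0.6; 0 0 0 0 0 -0.18 0.6; 0 0 0 0 0 0 0.6'
python3 - <<'E'
from h import *
T=frame((.4988,.162),np.radians(-16.9)); rows(pt(T,0,.004,.20),np.radians(-16.9))
E
```

```text
time: 11.72
tcp_pos: [0.4382, 0.113, 0.2608]
tool_rot: [-0.0, 0.801, 0.598, -0.0]
contact_force: [0.1, -0.5, 0.6]
finger_gap: 0.0521
gripper_force: 0.0
world d [ 0.0618  0.0528 -0.0608] tool d/0.3 [0.2272 0.1474 0.2025] in target frame/0.3 [0.2282 0.1458 0.2025]
turn/45deg [-0.0002  0.      0.0089]
```

```bash
python3 -m handwheel '0.114 0.073 0 0 0 0.009 0.7; 0.114 0.073 0 0 0 0 0.7; 0 0 0.1 0 0 0 0.7; 0 0 0.1 0 0 0 0.7; 0 0 0 0 0 0 0.7; 0 0 0 0 0 0 0.7'
python3 - <<'E'
from h import *
a=bot.capture('wrist')[:,:,::-1]; c=cam('wrist'); cv2.imwrite('pics/w6r.png',a); b=bot.capture('scene')[:,:,::-1]
f=lambda i,s:cv2.resize(np.clip((i.astype(float)/255)**.6*255,0,255).astype(np.uint8),s,interpolation=cv2.INTER_CUBIC)
cv2.imwrite('pics/w6.png',np.hstack([f(a[:350],(480,300)),f(b[140:240,220:320],(300,300))]))
T=frame((.4988,.162),np.radians(-16.9)); s=bot.sense(); q=s['tool_rot']; Rt=R.from_quat([q[1],q[2],q[3],q[0]])
for y in (.03,0.01,-.03): print('axis',y,proj(c,pt(T,0,y,.098)).round(1), 'edges', [proj(c,pt(T,x,y,.098))[0].round(1) for x in (-.017,.017)])
print('parkedknob',proj(c,pt(T,-.044,-.065,.183)))
g=s['finger_gap'];print(g,s['tcp_pos'])
for dz in (0,-.01,-.02,-.03): print(dz,[proj(c,s['tcp_pos']+Rt.apply([.0095,y,dz])).round(1) for y in (-g/2,g/2)])
E
```

```text
time: 12.48
tcp_pos: [0.5006, 0.1661, 0.2017]
tool_rot: [0.0, 0.803, 0.596, 0.001]
contact_force: [-0.0, -0.1, -0.4]
finger_gap: 0.061
gripper_force: 0.0
axis 0.03 [276.9 173. ] edges [np.float64(256.6), np.float64(297.1)]
axis 0.01 [276.9 196.3] edges [np.float64(256.9), np.float64(296.8)]
axis -0.03 [276.8 240.8] edges [np.float64(257.5), np.float64(296.1)]
parkedknob [211.30094622 330.73913373]
0.06090031098576739 [0.50097513 0.16613242 0.20229547]
0 [array([224.4, 226.3]), array([331.6, 226.4])]
-0.01 [array([221.7, 231.6]), array([334.3, 231.7])]
-0.02 [array([218.7, 237.4]), array([337.2, 237.5])]
-0.03 [array([215.3, 243.9]), array([340.5, 244. ])]
```

View pics/w6.png

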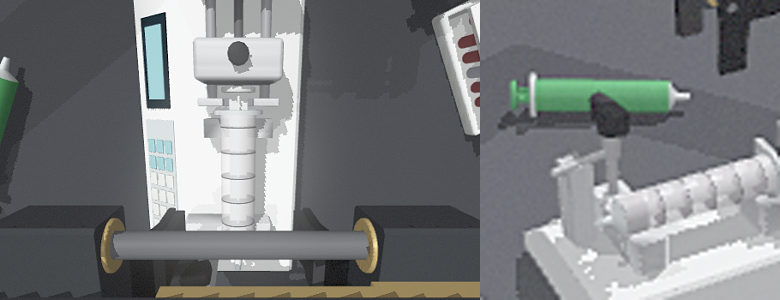

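The clamp is parked: the knob is up and its arm lies over the post. The barrel is centred between the fingers at column ~277. The fingertips show at row ~245, which puts them about 29 mm short of the nominal TCP, so I'll aim for a nominal z of 0.057.

```bash
python3 -m handwheel '0 0 0.1 0 0 0 0.7; 0 0 0.1 0 0 0 0.7; 0 0 0.1 0 0 0 0.7; 0 0 0.1 0 0 0 0.7; 0 0 0.084 0 0 0 0.7; 0 0 0 0 0 0 0.7' && python3 -m handwheel '0 0 0 0 0 0 0.3; 0 0 0 0 0 0 0.3; 0 0 0 0 0 0 0.2; 0 0 0 0 0 0 0; 0 0 0 0 0 0 0; 0 0 0 0 0 0 0'
```

```text
time: 13.32
tcp_pos: [0.4994, 0.1659, 0.0552]
tool_rot: [-0.0, 0.803, 0.596, -0.001]
contact_force: [0.8, -0.3, -0.1]
finger_gap: 0.0611
gripper_force: 0.0
time: 14.08
tcp_pos: [0.4998, 0.1663, 0.0564]
tool_rot: [-0.0, 0.803, 0.596, 0.0]
contact_force: [-0.8, 0.3, 6.3]
finger_gap: 0.0328
gripper_force: 30.0
```

```bash
python3 -m handwheel '0 0 0 0 0 0 0.6; 0 0 0 0 0 0 0.6; 0 0 0 0 0 0 0.6; 0 0 0.02 0 0 0 0.6; 0 0 0 0 0 0 0.6' && python3 -m handwheel '0 0 0 0 0 0 0.3; 0 0 0 0 0 0 0.3; 0 0 0 0 0 0 0.2; 0 0 0 0 0 0 0; 0 0 0 0 0 0 0; 0 0 0 0 0 0 0'
```

```text
time: 14.7
tcp_pos: [0.4993, 0.166, 0.049]
tool_rot: [-0.0, 0.803, 0.596, -0.001]
contact_force: [0.7, 0.2, 0.5]
finger_gap: 0.0518
gripper_force: 0.0
time: 15.45
tcp_pos: [0.4997, 0.1661, 0.0497]
tool_rot: [-0.0, 0.803, 0.596, -0.0]
contact_force: [-1.3, 0.4, 0.4]
finger_gap: 0.0333
gripper_force: 30.0
```

```bash
python3 -m handwheel '0 0 -0.03 0 0 0 0; 0 0 -0.06 0 0 0 0; 0 0 -0.08 0 0 0 0; 0 0 -0.1 0 0 0 0; 0 0 -0.1 0 0 0 0; 0 0 -0.08 0 0 0 0; 0 0 -0.03 0 0 0 0; 0 0 0 0 0 0 0; 0 0 0 0 0 0 0'
python3 - <<'E'
from h import *
yr=np.radians(-2.3); T=frame((.552,-.2134),yr); rows(pt(T,0,.004,.19),yr); print(bot.sense()['torque'])
a=bot.capture('wrist')[:,:,::-1]; cv2.imwrite('pics/w7.png',a)
E
```

```text
time: 16.58
tcp_pos: [0.499, 0.1659, 0.1926]
tool_rot: [-0.001, 0.803, 0.596, -0.001]
contact_force: [0.3, 0.3, -0.7]
finger_gap: 0.0335
gripper_force: 30.0
world d [ 0.0532 -0.3753 -0.0026] tool d/0.3 [-1.1464  0.5315  0.0087] in target frame/0.3 [-1.243   0.2274  0.0087]
turn/45deg [-0.0028  0.0009 -0.3224]
[-0.0545581   0.04958789 -0.00620049]
```

```bash
python3 -m handwheel '-0.06 0.028 0 0 0 0 0; -0.12 0.056 0 0 0 0 0; -0.13 0.06 0 0 0 0 0; -0.13 0.06 0 0 0 0 0; -0.13 0.06 0 0 0 0 0; -0.13 0.06 0 0 0 0 0; -0.13 0.06 0 0 0 0 0; -0.12 0.056 0 0 0 0 0; -0.11 0.05 0 0 0 0 0; -0.086 0.0415 0 0 0 0 0; 0 0 0 0 0 -0.1 0; 0 0 0 0 0 -0.12 0; 0 0 0 0 0 -0.102 0; 0 0 0 0 0 0 0; 0 0 0 0 0 0 0'
python3 - <<'E'
from h import *
a=bot.capture('wrist')[:,:,::-1]; c=cam('wrist'); cv2.imwrite('pics/w8.png',cv2.resize(a,None,fx=1.4,fy=1.4))
yr=np.radians(-2.3); T=frame((.552,-.2134),yr); rows(pt(T,0,.004,.05),yr)
for x in (-.084,0,.084): print(x,[proj(c,pt(T,x,y,.034)).round(1) for y in (.052,.038,-.045)], 'spare mid/flange/disc',[proj(c,pt(T,x,y,.04)).round(1) for y in (0,.064,.085)])
print('tray',[proj(c,pt(T,x,y,.014)).round(1) for x,y in ((-.138,.11),(.138,.11),(.138,-.11),(-.138,-.11))])
E
```

```text
time: 18.5
tcp_pos: [0.5528, -0.209, 0.193]
tool_rot: [-0.001, 0.722, 0.692, -0.0]
contact_force: [-0.6, 0.3, -1.3]
finger_gap: 0.0329
gripper_force: 30.0
world d [-0.0007 -0.0004 -0.1432] tool d/0.3 [-0.0016 -0.002   0.4773] in target frame/0.3 [-0.0014 -0.0024  0.4773]
turn/45deg [-0.001  -0.0005 -0.0015]
-0.084 [array([191.4, 142.3]), array([192.2, 156.8]), array([197. , 237.1])] spare mid/flange/disc [array([193.1, 195.8]), array([189.1, 129.8]), array([187.7, 106.7])]
0 [array([277.6, 142.3]), array([277.6, 156.7]), array([277.6, 237. ])] spare mid/flange/disc [array([277.6, 195.8]), array([277.5, 129.8]), array([277.5, 106.7])]
0.084 [array([363.8, 142.3]), array([362.9, 156.7]), array([358.3, 237. ])] spare mid/flange/disc [array([362.1, 195.8]), array([366. , 129.8]), array([367.3, 106.7])]
tray [array([138. ,  81.5]), array([417.2,  81.4]), array([398.7, 285.8]), array([156.8, 285.8])]
```

View pics/w8.png

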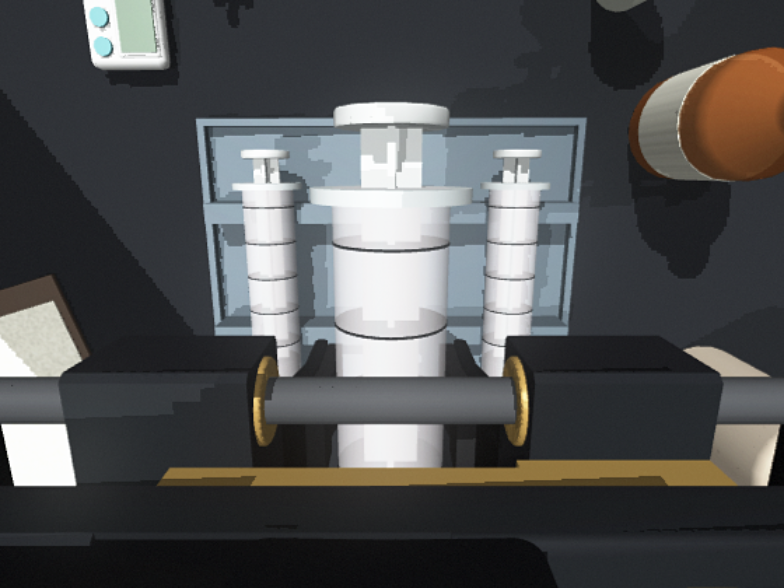

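The held syringe is square to the rack. Its flange centre is at (279,139) in camera pixels, and the spare flanges are at (190,133.5) and (368.6,133.5), so the middle of the free place falls on column ~279.4. The tray shows about 3.6 px lower than predicted. I'll compute the lengthwise offset from the flange rims.

Run:
```python
from h import *
c=cam('wrist'); s=bot.sense(); q=s['tool_rot']; Rt=R.from_quat([q[1],q[2],q[3],q[0]])
img=cv2.imread('pics/w8.png'); g=cv2.resize(img,(560,420),interpolation=cv2.INTER_AREA).astype(int).mean(2)
T=frame((.552,-.2134),np.radians(-2.3))
for x in (-.084,.084): print('spare rim',[proj(c,pt(T,x,y,.063)).round(1) for y in (.062,.066)],'disc',[proj(c,pt(T,x,y,.056)).round(1) for y in (.082,.087)])
for ax in (.044,.048,.052):
  print('held rim',ax,[proj(c,s['tcp_pos']+Rt.apply([y-.004,0,-ax-.023])).round(1) for y in (.062,.066)],'disc',[proj(c,s['tcp_pos']+Rt.apply([y-.004,0,-ax-.016])).round(1) for y in (.082,.087)],
   'width',proj(c,s['tcp_pos']+Rt.apply([.06,.023,-ax]))[0]-proj(c,s['tcp_pos']+Rt.apply([.06,-.023,-ax]))[0])
for col in (190,279,368): 
    d=np.diff(g[65:160,col-2:col+3].mean(1)); i=np.argsort(-abs(d))[:8]+65; print(col,sorted(i.tolist()))
r=g[139]; d=np.diff(r[200:360]); print([ (int(i)+200,int(d[i])) for i in np.argsort(-abs(d))[:6]])
print([(k,[int(v)+240 for v in np.argsort(-abs(np.diff(g[k,240:320])))[:4]]) for k in (160,170,200,220)])
```

```text
spare rim [array([182.9, 132.7]), array([182.6, 128. ])] disc [array([183.5, 109.5]), array([183.1, 103.7])]
spare rim [array([372. , 132.6]), array([372.3, 128. ])] disc [array([371.4, 109.5]), array([371.8, 103.6])]
held rim 0.044 [array([277.7, 148.2]), array([277.7, 136.6])] disc [array([277.8,  90.1]), array([277.8,  75.3])] width 111.17928645453756
held rim 0.048 [array([277.7, 149.1]), array([277.7, 137.1])] disc [array([277.7,  89.2]), array([277.8,  73.8])] width 114.17792240880982
held rim 0.052 [array([277.7, 150. ]), array([277.7, 137.6])] disc [array([277.7,  88.1]), array([277.7,  72.3])] width 117.34279544244572
190 [84, 89, 95, 106, 112, 147, 148, 149]
279 [71, 72, 73, 86, 87, 89, 101, 134]
368 [83, 89, 95, 105, 106, 111, 147, 148]
[(219, 47), (220, 28), (221, 26), (349, 23), (350, 16), (207, -14)]
[(160, [318, 317, 316, 312]), (170, [299, 300, 257, 258]), (200, [317, 318, 316, 314]), (220, [299, 298, 258, 317])]
```

```bash
python3 -m handwheel '-0.006 0.001 0.06 0 0 0 0; -0.006 0.001 0.11 0 0 0 0; 0 0 0.12 0 0 0 0; 0 0 0.12 0 0 0 0; 0 0 0.11 0 0 0 0; 0 0 0.06 0 0 0 0; 0 0 0.03 0 0 0 0; 0 0 0 0 0 0 0; 0 0 0 0 0 0 0'
```

```text
time: 19.68
tcp_pos: [0.5544, -0.2133, 0.0118]
tool_rot: [0.001, 0.721, 0.693, 0.0]
contact_force: [0.5, 0.2, -1.8]
finger_gap: 0.0332
gripper_force: 30.0
```

```bash
python3 -m handwheel '0 0 0.015 0 0 0 0; 0 0 0.015 0 0 0 0; 0 0 0 0 0 0 0'
```

```text
time: 20.05
tcp_pos: [0.5532, -0.2126, 0.0013]
tool_rot: [-0.0, 0.721, 0.693, -0.0]
contact_force: [0.1, 0.5, -1.8]
finger_gap: 0.0334
gripper_force: 30.0
```

```bash
python3 -m handwheel '0 0 0.01 0 0 0 0; 0 0 0.01 0 0 0 0; 0 0 0 0 0 0 0; 0 0 0 0 0 0 0'; python3 -m handwheel '0 0 0.008 0 0 0 0; 0 0 0 0 0 0 0; 0 0 0 0 0 0 0'
```

```text
time: 20.55
tcp_pos: [0.5535, -0.2128, -0.0044]
tool_rot: [-0.0, 0.721, 0.693, -0.0]
contact_force: [0.1, -0.1, -0.7]
finger_gap: 0.0335
gripper_force: 30.0
time: 20.92
tcp_pos: [0.5535, -0.2128, -0.0068]
tool_rot: [-0.0, 0.721, 0.693, -0.0]
contact_force: [0.3, -0.3, -1.6]
finger_gap: 0.0332
gripper_force: 30.0
```

```bash
python3 -m handwheel '0 0 0.006 0 0 0 0; 0 0 0 0 0 0 0; 0 0 0 0 0 0 0'
python3 - <<'E'
from h import *
print(bot.sense()['contact_force'],bot.sense()['torque'])
a=bot.capture('wrist')[:,:,::-1]; cv2.imwrite('pics/w9.png',a); g=a.astype(int).mean(2)
c=cam('wrist'); s=bot.sense(); T=frame((.552,-.2134),np.radians(-2.3))
print(s['tcp_pos'])
E
```

```text
time: 21.3
tcp_pos: [0.5537, -0.2129, -0.0076]
tool_rot: [0.0, 0.721, 0.693, 0.0]
contact_force: [-1.4, 0.1, 5.9]
finger_gap: 0.0336
gripper_force: 30.0
[-1.4184407   0.13753547  5.92595436] [ 0.03316729  0.20047703 -0.02414447]
[ 0.55367457 -0.21289381 -0.00761588]
```

```bash
python3 -m handwheel '0 0 0 0 0 0 0; 0 0 0 0 0 0 0.5; 0 0 0 0 0 0 0.55; 0 0 0 0 0 0 0.6; 0 0 0 0 0 0 0.6; 0 0 0 0 0 0 0.6' && python3 -m handwheel '0 0 -0.03 0 0 0 0.6; 0 0 -0.08 0 0 0 0.6; 0 0 -0.15 0 0 0 0.6; 0 0 -0.15 0 0 0 0.6; 0 0 -0.15 0 0 0 0.6; 0 0 -0.1 0 0 0 0.6; 0 0 0 0 0 0 0.6; 0 0 0 0 0 0 0.6'
python3 - <<'E'
from h import *
a=bot.capture('wrist')[:,:,::-1]; c=cam('wrist'); cv2.imwrite('pics/w10.png',a); g=a.astype(int).mean(2)
T=frame((.552,-.2134),np.radians(-2.3))
for x in (-.084,0,.084):
  print(x,'pred disc',proj(c,pt(T,x,.087,.056)).round(1),'flange',proj(c,pt(T,x,.066,.063)).round(1),'bar',proj(c,pt(T,x,.03,.04)).round(1))
  u=int(proj(c,pt(T,x,.03,.04))[0])
  for y in (.064,.03,.01):
    u,v=proj(c,pt(T,x,y,.04)).round().astype(int); r=g[v-1:v+2].mean(0)[u-35:u+35]; b=np.where(r>150)[0]+u-35; print('  bright cols',b.min(),b.max(),(b.min()+b.max())/2) if len(b) else print('none')
  d=np.diff(g[60:180,u-2:u+3].mean(1)); print('  rows',sorted((np.argsort(-abs(d))[:8]+60).tolist()))
t=cam('top'); a=bot.capture('top')[:,:,::-1]; cv2.imwrite('pics/top2.png',a)
print(bot.sense()['contact_force'],bot.sense()['tcp_pos'])
E
```

```text
time: 22.1
tcp_pos: [0.5535, -0.2128, -0.0087]
tool_rot: [-0.0, 0.721, 0.693, -0.0]
contact_force: [-0.8, -0.4, -0.6]
finger_gap: 0.052
gripper_force: 0.0
time: 23.1
tcp_pos: [0.5527, -0.2123, 0.1888]
tool_rot: [-0.001, 0.721, 0.693, -0.0]
contact_force: [-0.5, 0.4, -0.5]
finger_gap: 0.052
gripper_force: 0.0
-0.084 pred disc [182.2  99.7] flange [181.6 124.5] bar [190.5 163. ]
  bright cols 153 222 187.5
  bright cols 156 207 181.5
  bright cols 157 226 191.5
  rows [79, 80, 85, 91, 143, 145, 170, 171]
0 pred disc [278.2  99.8] flange [278.1 124.6] bar [278.2 163.1]
  bright cols 243 312 277.5
  bright cols 262 296 279.0
  bright cols 243 312 277.5
  rows [79, 80, 85, 92, 108, 144, 171, 172]
0.084 pred disc [374.2  99.9] flange [374.7 124.6] bar [366.  163.2]
  bright cols 333 402 367.5
  bright cols 349 385 367.0
  bright cols 330 399 364.5
  rows [79, 85, 91, 102, 144, 145, 170, 171]
[-1.13752002 -0.54865615  0.07954941] [ 0.55241844 -0.21212129  0.18783283]
```

Run:
```python
from h import *
h=cv2.cvtColor(cv2.imread('pics/top2.png'),cv2.COLOR_BGR2HSV)
print(*[''.join('#' if v<60 else '.' for v in r) for r in h[208:234,265:295,2]],sep='\n')
print(proj(cam('top'),pt(frame((.4988,.162),np.radians(-16.9)),-.044,-.065,.183)), bot.sense()['time'])
```

```text
.............##............#..
............#####..........#..
............#####.........#...
...........######.........#...
...........######.............
...........######.............
...........######.............
...........######.......#.....
..........#######.............
..........########............
.........#########............
.........#########............
.........##########...........
..........########............
..........#######.............
..........######..............
..........######..............
..........######..............
..........#####...............
..........#####...............
.............##...............
..............................
..............................
..............................
..............................
..............................
[278.81417406 216.96809521] 23.2
```

The knob is still turned and parked, and the syringe lies level with its neighbours, so I'm handing in.

```bash
python3 -c "
from plant import bot
print(bot.close_job())"
```

```text
the job is handed in; nothing more can be done
None
```

The job is handed in, with no verdict returned: the clamp is parked up in its rest notch, the syringe lies in the rack's empty place with its nozzle the same way as the other two, and I saw no contact with anything else (23 of 67 s used).

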